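# Bring the stirrer jar to the front of the drinks carousel and hold it

### The job

On the drinks counter, free the jar carousel by turning its clamp knob anticlockwise (seen from above) about as far as it goes. Then turn the carousel until the one tall jar, the jar of wooden stirrers, stands at the front, in line with the arrow on the carousel's foot, and finish while still gripping the carousel (the tall jar's knob is the natural hold), so that it stays still there for refilling: do not let go at the end. Leave the clamp open and do not shift or knock over the other things on the counter.

Things in the scene. Friction and masses are not known exactly. Their poses are not given: they have to be found in the camera images.
- carousel: Fixed wooden foot of the jar carousel. Origin on the counter, on the turntable's axis; z up; its front is its -x side, where a metal arrow head lies 120 to 150 mm from the axis. Turntable: disc of radius 125 mm, 26 to 44 mm up, with five containers fixed on it 83 mm from the axis, 72 degrees apart: the tall jar and four under 115 mm up; middle post 94 mm up. Clamp bracket on the -y side.
- platter: The turntable with all its containers, one rigid piece turning about the foot's vertical axis without stops. Origin on the axis, 26 mm above the counter; the tall jar is on its -x side, so the jar is at the front when this x axis and the foot's x axis point the same way. Freed, it turns easily (about 0.03 N m of friction); while clamped, a rubber shoe holds its rim fast.
- jar_knob (a point): Centre of the round upright steel knob on the lid of the one tall glass jar (wooden stirrers inside, 60 mm wide, lid 63 mm), 168 mm above the counter, 83 mm from the turntable's axis. Knob 26 mm across, 44 mm high, fixed to lid, jar and turntable; its top, 190 mm up, is the carousel's highest point. Being round it can be gripped from any side.
- clamp (a joint): Angle of the clamp knob, 0 clamped hard, growing as it is turned anticlockwise from above, open stop at 1.4 rad (starts at 0 to 0.15). The shoe is fully clear from about 0.8 rad on. About 0.15 N m turns it; it stays where it is left.
- clamp_grip (a point): Grip point of the clamp knob, on its vertical axis, 83 mm above the counter, 190 mm from the turntable's axis. The grip is an upright black bar 14 mm thick, 42 mm long, 58 to 97 mm above the counter, on a 44 mm disc over a steel bracket 50 mm high. The point's y axis runs along the bar, x across its thickness; at joint value 0 the bar points at the turntable's axis (+y towards it).
- cup_a: Bystander, to be left alone: an upturned plastic cup, mouth down, 74 mm wide at the foot, 105 mm high. Origin at the centre of its underside.
- cup_b: Bystander, to be left alone: a like upturned cup. Origin at the centre of its underside.
- cup_c: Bystander, to be left alone: a like upturned cup. Origin at the centre of its underside.
- syrup: Bystander, to be left alone: an amber bottle, 60 mm wide, 190 mm high. Origin at the centre of its underside.
- mug: Bystander, to be left alone: a white mug, 80 mm wide, 90 mm high. Origin at the centre of its underside.
- spoon: Bystander, to be left alone: a spoon lying on the counter. Origin at the centre of its underside.

How it is judged:
By the outcome, as a careful person would: the job done as asked, in the order asked, and still so for the second after the job is handed in, while the arm keeps its last pose, push and grip.
It also fails if it takes over 48 s, if anything falls off the work surface, if the arm or the gripper's body presses on something with over 40 N, if the wrist force passes 120 N, or if a joint passes its speed limit or range.

### The arm

A 6-joint arm with a two-finger parallel gripper is mounted at the origin on the work surface. World frame = base frame: x ahead of the robot, y to its left, z up, the work surface at z = 0. Lengths are in m, angles in rad, forces in N, time in s.
With the tool pointing down it reaches from about 0.275 to 0.725 m from the base axis. Payload 5.6 kg.
Tool frame: the origin (TCP) lies at the very end of the fingers, on their centre line; the grasp point (between the pads) lies robot.pinch_z behind it (robot.pinch_z is the distance from the TCP to the grasp point, in m); z points along the fingers, y is the direction in which the jaws open and shut (so a half turn about z gives the same grasp; the last joint's range is limited). The gripper opens to 85 mm and grips with 20 to 120 N. Pads are 22 mm wide; open, the fingers measure 114 mm over their backs; the gripper's body (76 mm by 85 mm) begins 54 mm behind the grasp point. The pads swing forward as they close: fully open they stand 13 mm farther back than shut.
Start: joints at [-0.881, 0.255, 0.108, 0, -1.424, -0.285], TCP at [0.217, -0.506, 0.231] pointing down, gripper open.
Joint ranges: [-2.95, 2.95], [-1.21, 1.97], [-1.09, 1.5], [-2.87, 1.71], [-2.94, -0.07], [-3.05, 3.05]. Speed limits (rad/s): [2.57, 2.57, 3.14, 3.14, 3.14, 3.14].

### API

Orientations are given as [roll, pitch, yaw] about the fixed x, y, z axes, in that order (R = Rz(yaw) Ry(pitch) Rx(roll)).
In Python, from rig import robot, eyes, order gives the robot as it stands. Calls block until the motion is done:
- robot.move_pose(position, orientation): joint-space move of the TCP to a pose.
- robot.move_l(position, rate=0.15, orientation=None): straight line of the TCP; orientation=None keeps the orientation; rate is the mean speed in m/s.
- robot.goto_joints(angles): joint-space move.
- robot.gripper_to(opening, strength=None): opening from 0.0 (shut) to 1.0 (fully open); strength is the grip in N (None keeps the last); returns when the fingers have stopped.
- robot.sleep(seconds).
- robot.inverse_kinematics(position, orientation): joint angles nearest the present ones, or None.
- robot.sense(): the state.
- eyes.get_image(name): name is "scene" or "top"; returns the picture (480x640x3 uint8, blue, green, red); there is no depth.
- eyes.camera_model(name): a dict with "vertical_fov" (degrees; the focal length in pixels is half the picture's height over the tangent of half this angle, whatever the lens; pixels are square), "cx", "cy" (the principal point, pixels), "xyz" and "rotation" of the camera in the world. Camera axes: x right, y down, z forward; pixel columns grow to the right and rows downward; lengths in m; the calibration is good to about 2 mm. A picture is of the moment at which its call begins. camera_model takes no time and is no camera call.
A pose or a line that the arm cannot do raises robot.IKError and nothing moves.
- order.close_job(): hands the job in, once; it reports no verdict.
The state is a dict: "time": time; "joints": joint angles; "dq": joint speeds; "effort": joint torques, N m; "position": TCP position; "ee_rot": TCP orientation; "wrist_force": force on the tool from outside, world axes, zero at the start; "wrist_torque": the same for the moment, N m; "finger_gap": opening from 0.0 (shut) to 1.0 (fully open).
Only numpy, scipy, OpenCV 4.12 (cv2) and the standard library are available. Lean on these libraries where they do the work, as an engineer would, in place of code of your own. Each camera call takes 0.05 s, during which the arm holds its last target.

## Working session

There is one attempt and no reset: what is moved stays moved. The work goes in short steps, each a Python script; the robot and the scene stay as the last script left them, time stands still between calls to the robot, and variables do not carry over. Pictures are saved under pics/ and viewed, and the job is handed in when it is done.

```bash
ls; mkdir -p pics
python3 - <<'E'
from rig import robot, eyes, order
import cv2
for n in("scene","top"):
    cv2.imwrite(f"pics/{n}0.png",eyes.get_image(n)); print(n,eyes.camera_model(n))
s=robot.sense();print(s, robot.pinch_z)
E
```

```text
pics
scene {'vertical_fov': 45.75558065971769, 'cx': 312.9730434318109, 'cy': 243.69742343303756, 'xyz': array([1.18377887, 0.18166356, 1.01387312]), 'rotation': array([-2.48600545,  0.00984926,  1.9627699 ])}
top {'vertical_fov': 47.22974027909258, 'cx': 318.80303824698433, 'cy': 225.25925976561354, 'xyz': array([ 0.33721161, -0.08082633,  1.47659654]), 'rotation': array([-2.99912579,  0.01560119, -1.54865718])}
{'time': 0.1, 'joints': array([-8.81404489e-01,  2.55677817e-01,  1.07165038e-01, -4.10756184e-04,
       -1.42392498e+00, -2.84598985e-01]), 'dq': array([-0.00232192, -0.00175109,  0.00334325, -0.00122439, -0.00061099,
       -0.00043289]), 'effort': array([-1.79670209e-03, -3.87602949e+01,  2.38474470e+01,  5.37791267e+00,
       -3.79994191e-03, -2.86546594e-05]), 'position': array([ 0.21648023, -0.50512858,  0.23050558]), 'ee_rot': array([ 3.13990318e+00, -7.09778187e-05, -2.73686019e+00]), 'wrist_force': array([-0.24850501, -0.09318785,  0.30955898]), 'wrist_torque': array([ 0.01867118,  0.03162157, -0.00618163]), 'finger_gap': 1.0010727915196496} 0.0187
```

View pics/scene0.png

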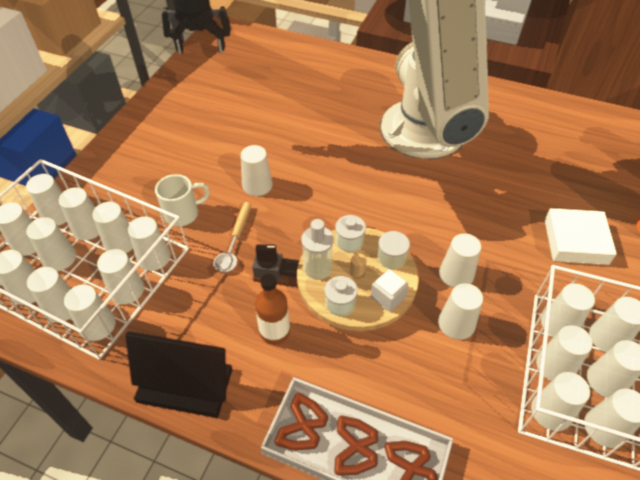

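View pics/top0.png

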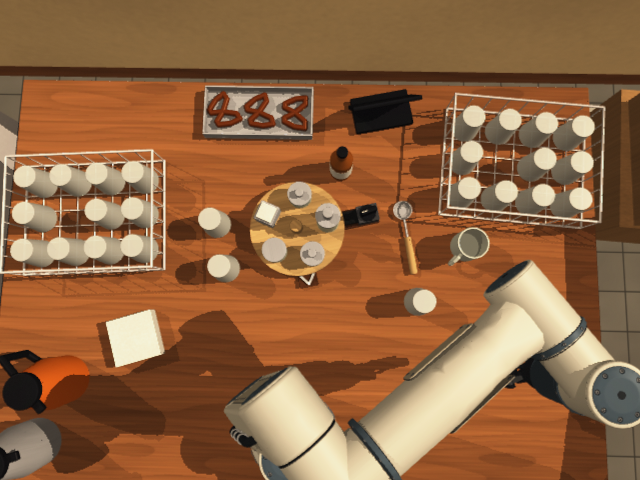

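```bash
cat > h.py <<'E'
import numpy as np, cv2
from scipy.spatial.transform import Rotation as R
def cam(eyes,n):
    m=eyes.camera_model(n); f=240/np.tan(np.radians(m['vertical_fov'])/2)
    r=np.array(m['rotation']); Rm=R.from_euler('xyz',r).as_matrix()
    return f,m['cx'],m['cy'],np.array(m['xyz']),Rm
def ray(eyes,n,uv,z):
    f,cx,cy,t,Rm=cam(eyes,n); d=Rm@np.array([(uv[0]-cx)/f,(uv[1]-cy)/f,1.])
    return t+d*(z-t[2])/d[2]
def proj(eyes,n,p):
    f,cx,cy,t,Rm=cam(eyes,n); q=Rm.T@(np.array(p)-t); return np.array([cx+f*q[0]/q[2],cy+f*q[1]/q[2]])
def tri(eyes,uv1,uv2):
    A=[];b=[]
    for n,uv in(("scene",uv1),("top",uv2)):
        f,cx,cy,t,Rm=cam(eyes,n); d=Rm@np.array([(uv[0]-cx)/f,(uv[1]-cy)/f,1.]);d/=np.linalg.norm(d)
        P=np.eye(3)-np.outer(d,d);A.append(P);b.append(P@t)
    x=np.linalg.lstsq(np.vstack(A),np.hstack(b),rcond=None)[0]
    return x
E
python3 - <<'E'
import cv2
from h import *
from rig import eyes,robot
a=cv2.imread("pics/top0.png")[140:310,190:440]; cv2.imwrite("pics/topc.png",cv2.resize(a,None,fx=3.2,fy=3.2,interpolation=cv2.INTER_CUBIC))
a=cv2.imread("pics/scene0.png")[190:350,200:430]; cv2.imwrite("pics/scenec.png",cv2.resize(a,None,fx=3.4,fy=3.4,interpolation=cv2.INTER_CUBIC))
print(proj(eyes,"top",[0,0,0]),proj(eyes,"scene",[0,0,0]),proj(eyes,"top",robot.sense()['position']),proj(eyes,"scene",robot.sense()['position']))
E
```

```text
[293.50269716 435.40720778] [423.7809216  128.53652347] [519.11141689 363.70715735] [202.69981074  56.32514704]
```

View pics/topc.png

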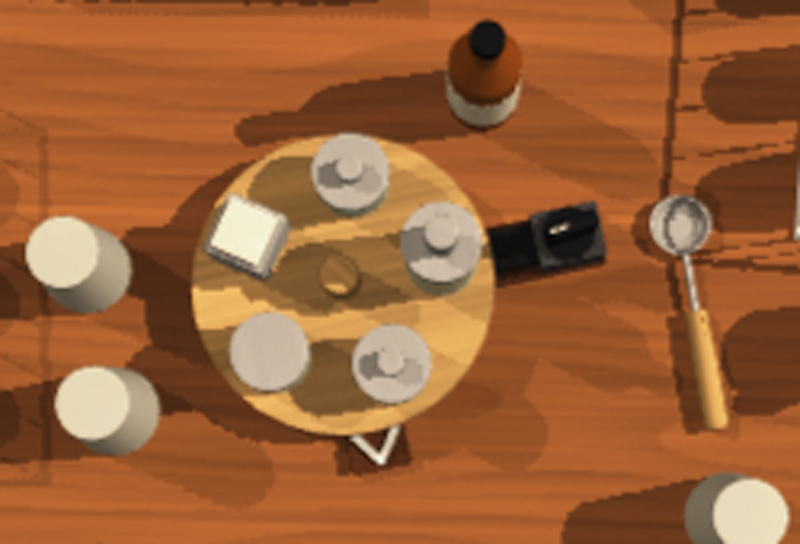

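View pics/scenec.png

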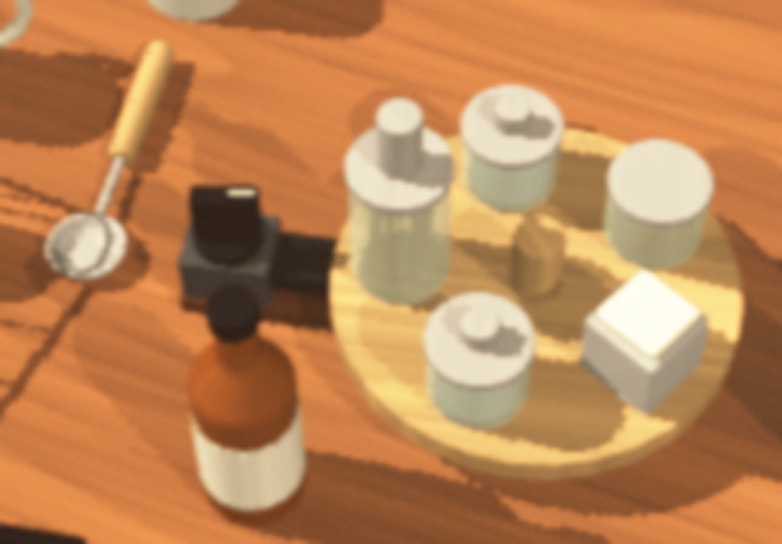

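Run:
```python
from h import *
from rig import eyes
T=lambda x,y:(x/3.2+190-.34,y/3.2+140-.34)
S=lambda x,y:(x/3.4+200-.35,y/3.4+190-.35)
rim=np.array([ray(eyes,"top",T(*p),.044)[:2] for p in[(191,285),(495,280),(345,135),(345,436)]])
print("rim c",rim.mean(0),(rim[:2].mean(0)),rim[2:].mean(0),np.linalg.norm(rim[0]-rim[1])/2,np.linalg.norm(rim[2]-rim[3])/2)
c=rim.mean(0)
print("post",ray(eyes,"top",T(340,270),.094))
k=ray(eyes,"top",T(442,230),.19)[:2];k2=ray(eyes,"scene",S(399,115),.19)[:2]; print("knob",k,k2,tri(eyes,S(399,115),T(442,230)))
print("knob r/ang",np.linalg.norm(k-c),np.degrees(np.arctan2(*(k-c)[::-1])),np.linalg.norm(k2-c),np.degrees(np.arctan2(*(k2-c)[::-1])))
for z in(0.0,.015,.026):
  a=ray(eyes,"top",T(380,465),z)[:2];print("tip",z,a,np.linalg.norm(a-c),np.degrees(np.arctan2(*(a-c)[::-1])))
# square bracket top corners z .05; bar ends top .097
for nm,p,z in(("barL",(545,240),.097),("barR",(600,213),.097),("sqc",(568,237),.05)):
  a=ray(eyes,"top",T(*p),z)[:2];print(nm,a,np.linalg.norm(a-c),np.degrees(np.arctan2(*(a-c)[::-1])))
for nm,p,z in(("barc_scene",(226,193),.097),):
  a=ray(eyes,"scene",S(*p),z)[:2];print(nm,a,np.linalg.norm(a-c),np.degrees(np.arctan2(*(a-c)[::-1])))
i=cv2.imread("pics/top0.png")[190:230,330:390]; cv2.imwrite("pics/tc2.png",cv2.resize(np.clip(i.astype(float)*2,0,255).astype('uint8'),None,fx=13,fy=13,interpolation=cv2.INTER_CUBIC))
i=cv2.imread("pics/scene0.png")[235:290,240:305]; cv2.imwrite("pics/sc2.png",cv2.resize(np.clip(i.astype(float)*2,0,255).astype('uint8'),None,fx=10,fy=10,interpolation=cv2.INTER_CUBIC))
```

```text
rim c [0.53342252 0.00302923] [0.53388189 0.00393946] [0.53296314 0.00211901] 0.12533168255252206 0.1251403457787065
post [0.53701635 0.00350958 0.094     ]
knob [ 0.55465031 -0.07728094] [ 0.55416526 -0.07918434] [ 0.55474357 -0.07805927  0.1910613 ]
knob r/ang 0.08306830284426327 -75.19404637551564 0.08478993533199992 -75.83962294699683
tip 0.0 [ 0.38648889 -0.02886122] 0.1503545500531677 -167.7544561256586
tip 0.015 [ 0.38598831 -0.0293891 ] 0.15095626546608631 -167.59895259322465
tip 0.026 [ 0.38562122 -0.02977622] 0.15139822527286184 -167.48570285007497
barL [ 0.5639075  -0.15901785] 0.16488963088306266 -79.34579751659473
barR [ 0.58653926 -0.20249931] 0.21228134937102355 -75.50955126081953
sqc [ 0.57449817 -0.18053219] 0.18810104910790515 -77.38667926696435
barc_scene [ 0.57761303 -0.18151134] 0.18975780962331634 -76.53339888604557
```

View pics/tc2.png

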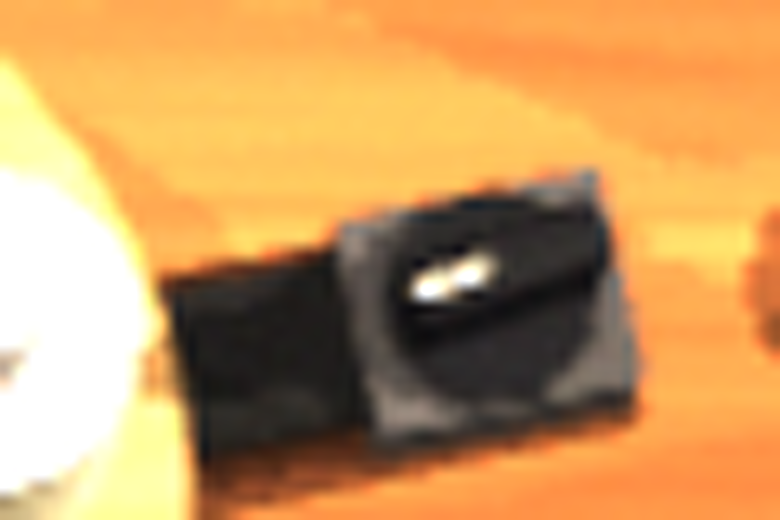

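View pics/sc2.png

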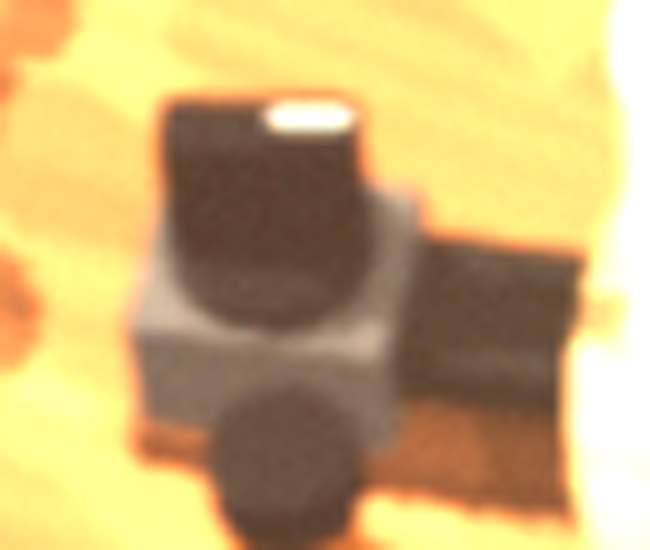

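Run:
```python
from h import *
from rig import eyes,robot
T=lambda x,y:(x/3.2+190-.34,y/3.2+140-.34)
S=lambda x,y:(x/3.4+200-.35,y/3.4+190-.35)
print("syrup",ray(eyes,"top",T(487,38),.19),ray(eyes,"scene",S(235,297),.19), "base",ray(eyes,"top",T(481,98),.0))
for u in[(214-3,213),(222,260),(424,296)]: print("cups top",ray(eyes,"top",u,.105))
f=lambda p,q,z:np.degrees(np.arctan2(*(ray(eyes,"top",q,z)-ray(eyes,"top",p,z))[1::-1]))
Z=lambda x,y:(x/13+330,y/13+190)
print("bar lower edge",f(Z(400,345),Z(605,265),.058+.039),"mark",f(Z(415,290),Z(490,262),.097),"square",f(Z(340,222),Z(590,172),.05),f(Z(380,440),Z(635,400),.05))
Z=lambda x,y:(x/10+240,y/10+235)
g=lambda p,q,z:np.degrees(np.arctan2(*(ray(eyes,"scene",p,z)-ray(eyes,"scene",q,z))[1::-1]))
print("scene bar top edge",g(Z(165,100),Z(355,100),.097),g(Z(165,128),Z(355,135),.097))
P=np.array([.575,-.182])
for yaw in np.radians([-69,-69+76,-69+180,-69+180+76,-69-180,-69-180+76]):
  # tool y perp to bar: tool x along bar. roll=pi => tool y dir = -? use [pi,0,yaw]: tool x=(cos,sin)
  q=robot.inverse_kinematics([*P,.065],[np.pi,0,yaw]); print(np.degrees(yaw),None if q is None else np.round(q,2))
c=np.array([.5345,.003])
for off in(0,90,180,-90):
 for a in(-75.4,-120,-167.7):
  p=c+.083*np.array([np.cos(np.radians(a)),np.sin(np.radians(a))])
  q=robot.inverse_kinematics([*p,.152],[np.pi,0,np.radians(a+off)]);print(off,a,None if q is None else np.round(q,2))
```

```text
syrup [ 0.70206488 -0.10829292  0.19      ] [ 0.69827789 -0.11153165  0.19      ] base [ 0.70263896 -0.1080471   0.        ]
cups top [0.55945806 0.21947056 0.105     ]
cups top [0.44059703 0.18580369 0.105     ]
cups top [ 0.36205887 -0.31894104  0.105     ]
bar lower edge -67.35679555544105 mark -68.19295070539678 square -77.41937487994869 -79.85644377498652
scene bar top edge -67.97349615272664 -70.60370345993097
-69.0 [-0.05  0.46 -0.03  0.   -1.08  0.41]
7.0 [-0.05  0.46 -0.03  0.   -1.08  1.74]
111.0 [-0.05  0.46 -0.03  0.   -1.08 -2.73]
187.0 [-0.05  0.46 -0.03 -0.   -1.08 -1.4 ]
-248.99999999999997 [-0.05  0.46 -0.03  0.   -1.08 -2.73]
-173.0 [-0.05  0.46 -0.03 -0.   -1.08 -1.4 ]
0 -75.4 [ 0.14  0.31 -0.02  0.   -1.24  0.11]
0 -120 [ 0.18  0.19 -0.18  0.   -1.2  -0.7 ]
0 -167.7 [ 0.31  0.11 -0.28 -0.   -1.18 -1.67]
90 -75.4 [ 0.14  0.31 -0.02  0.   -1.24  1.68]
90 -120 [ 0.18  0.19 -0.18  0.   -1.2   0.87]
90 -167.7 [ 0.31  0.11 -0.28  0.   -1.18 -0.1 ]
180 -75.4 [ 0.14  0.31 -0.02  0.   -1.24 -3.03]
180 -120 [ 0.18  0.19 -0.18  0.   -1.2   2.44]
180 -167.7 [ 0.31  0.11 -0.28  0.   -1.18  1.47]
-90 -75.4 [ 0.14  0.31 -0.02 -0.   -1.24 -1.46]
-90 -120 [ 0.18  0.19 -0.18 -0.   -1.2  -2.27]
-90 -167.7 [ 0.31  0.11 -0.28  0.   -1.18  3.04]
```

Run:
```python
from h import *
from rig import eyes,robot
y=np.radians(-68.5)
robot.move_pose([.575,-.182,.2],[np.pi,0,y])
robot.gripper_to(.5)
robot.move_l([.575,-.182,.115])
s=robot.sense();print(s['time'],s['position'],s['ee_rot'],s['finger_gap'],s['wrist_force'])
for n in("scene","top"):
  im=eyes.get_image(n); u=proj(eyes,n,[.575,-.182,.1]).astype(int)
  i=im[u[1]-60:u[1]+60,u[0]-80:u[0]+80]; cv2.imwrite(f"pics/{n}1.png",cv2.resize(i,None,fx=5,fy=5,interpolation=cv2.INTER_CUBIC))
```

```text
3.075 [ 0.57565633 -0.1822267   0.11599923] [-3.14049216e+00 -1.19606497e-03 -1.19524757e+00] 0.5029045568090967 [-0.21590672  0.10776781  0.34525975]
```

View pics/scene1.png

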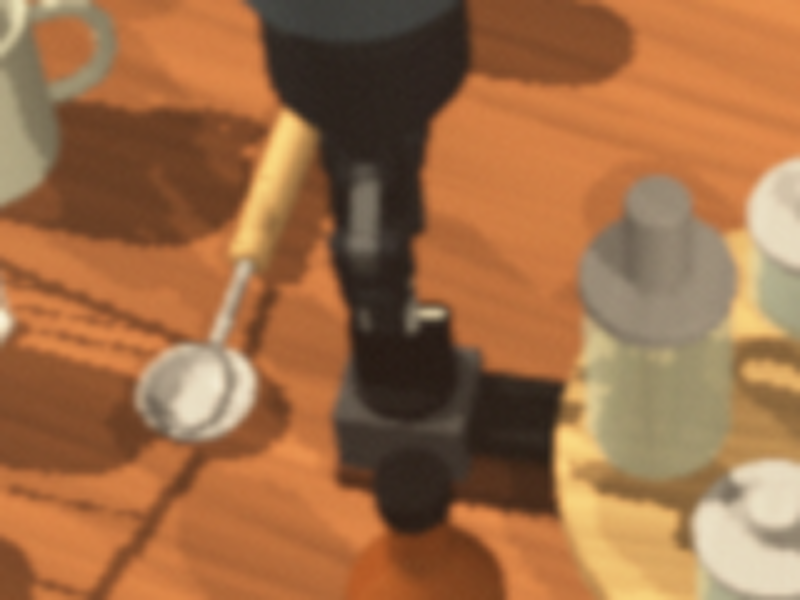

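View pics/top1.png

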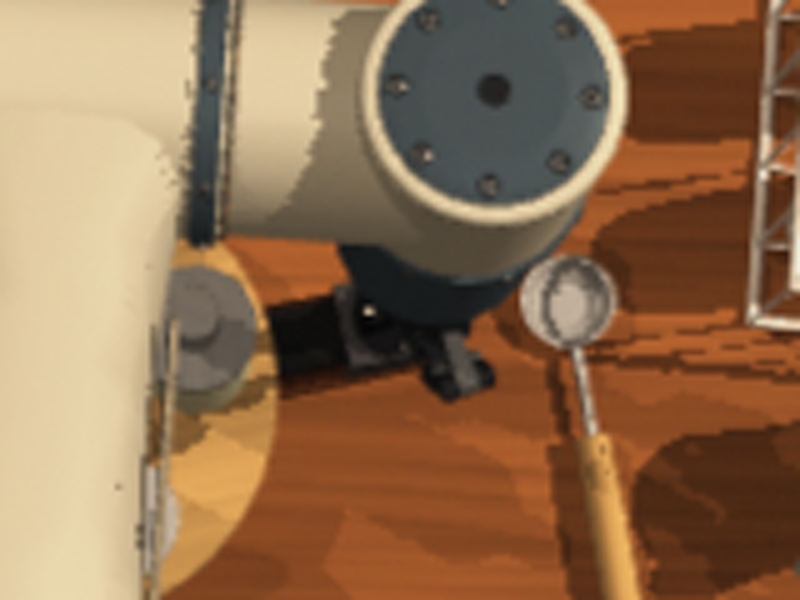

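Run:
```python
from h import *
from rig import eyes,robot
robot.move_l([.575,-.182,.066],rate=.08)
print(robot.sense()['wrist_force'])
robot.gripper_to(0,40)
robot.sleep(.3)
s=robot.sense();print(s['time'],s['position'],s['ee_rot'],s['finger_gap'],s['wrist_force'],s['wrist_torque'])
im=eyes.get_image("scene"); u=proj(eyes,"scene",[.575,-.182,.1]).astype(int)
i=im[u[1]-60:u[1]+60,u[0]-80:u[0]+80]; cv2.imwrite(f"pics/scene2.png",cv2.resize(i,None,fx=5,fy=5,interpolation=cv2.INTER_CUBIC))
```

```text
[-0.27896988 -0.01590697  0.73646337]
4.6 [ 0.57724686 -0.18138819  0.06697982] [-3.13693913e+00 -1.47582178e-03 -1.19492838e+00] 0.15605042640018388 [ 5.13743841  1.88417251 -0.55976193] [ 0.6775654  -1.39422437  0.00203509]
```

View pics/scene2.png

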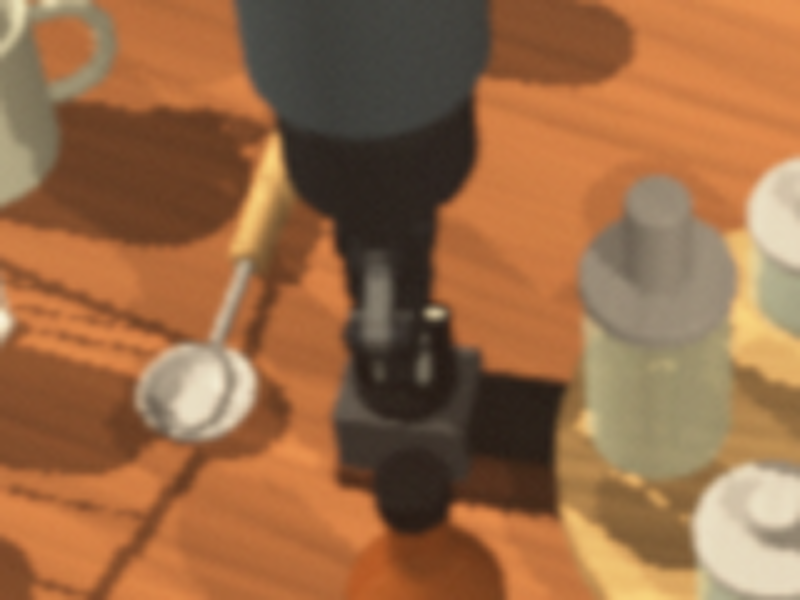

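Run:
```python
from h import *
from rig import eyes,robot
u0=proj(eyes,"scene",[.575,-.182,.1]).astype(int)
y=np.radians(-68.5);b=np.array([np.cos(y),np.sin(y),0]);n=np.array([-b[1],b[0],0])
f=lambda p:np.round((proj(eyes,"scene",p)-u0+[80,60])*5)
for C in([.5772,-.1814,0],[.575,-.182,0]):
  C=np.array(C)
  print("bar ends top",f(C-b*.021+[0,0,.097]),f(C+b*.021+[0,0,.097]))
  print("finger outer face edges at z.097",f(C+n*.017-b*.011+[0,0,.097]),f(C+n*.017+b*.011+[0,0,.097]),"tip",f(C+n*.017+[0,0,.067]))
```

```text
bar ends top [453. 312.] [350. 311.]
finger outer face edges at z.097 [426. 345.] [371. 345.] tip [404. 389.]
bar ends top [454. 307.] [351. 307.]
finger outer face edges at z.097 [427. 341.] [372. 340.] tip [405. 384.]
```

Run:
```python
from h import *
from rig import eyes,robot
for d in list(range(12,73,12))+[76,79,82]:
  robot.move_l([.577,-.1814,.066],rate=.15,orientation=[np.pi,0,np.radians(-68.5+d)])
  s=robot.sense();print(d,round(s['time'],2),np.degrees(s['ee_rot'][2]).round(1),s['finger_gap'].round(3),s['wrist_force'].round(1),s['wrist_torque'].round(2))
  if abs(s['wrist_torque'][2])>.9: break
```

```text
Traceback (most recent call last):
AttributeError: 'float' object has no attribute 'round'
```

Run:
```python
from h import *
from rig import eyes,robot
for d in list(range(12,73,12))+[75,78,81]:
  robot.move_l([.577,-.1814,.066],rate=.15,orientation=[np.pi,0,np.radians(-68.5+d)])
  s=robot.sense();print(d,round(s['time'],2),round(np.degrees(s['ee_rot'][2]),1),round(s['finger_gap'],3),s['wrist_force'].round(1),s['wrist_torque'].round(2))
  if abs(s['wrist_torque'][2])>.9: break
```

```text
12 5.26 -56.7 0.154 [-1.9  1.   5.5] [0.44 0.77 0.19]
24 5.62 -44.7 0.159 [-1.4  0.8  6. ] [0.33 0.8  0.07]
36 5.97 -32.7 0.163 [-2.3  1.1  5.5] [0.14 0.82 0.08]
48 6.33 -20.7 0.158 [-1.7  0.9  5.1] [0.01 0.83 0.17]
60 6.69 -8.7 0.153 [-2.   0.5  4.7] [-0.14  0.83  0.16]
72 7.05 3.3 0.157 [-1.8 -1.   4.6] [-0.34  0.75  0.1 ]
75 7.3 6.1 0.159 [-1.5  0.2  5.4] [-0.22  0.57 -1.28]
```

Run:
```python
from h import *
from rig import eyes,robot
robot.gripper_to(.5)
robot.move_l([.577,-.1814,.23],rate=.2)
s=robot.sense();print(s['time'],s['wrist_force'])
for n in("scene","top"):
  im=eyes.get_image(n); u=proj(eyes,n,[.54,-.08,.1]).astype(int)
  i=im[u[1]-75:u[1]+75,u[0]-100:u[0]+100]; cv2.imwrite(f"pics/{n}3.png",cv2.resize(i,None,fx=4,fy=4,interpolation=cv2.INTER_CUBIC)); print(u)
```

```text
8.6583 [ 0.83685988 -0.24562016 -0.38207144]
[319 246]
[328 223]
```

View pics/scene3.png

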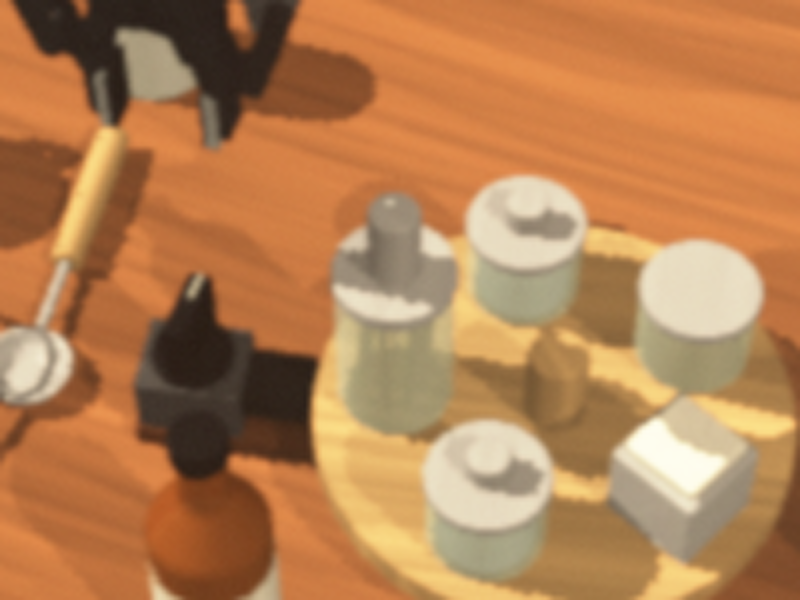

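View pics/top3.png

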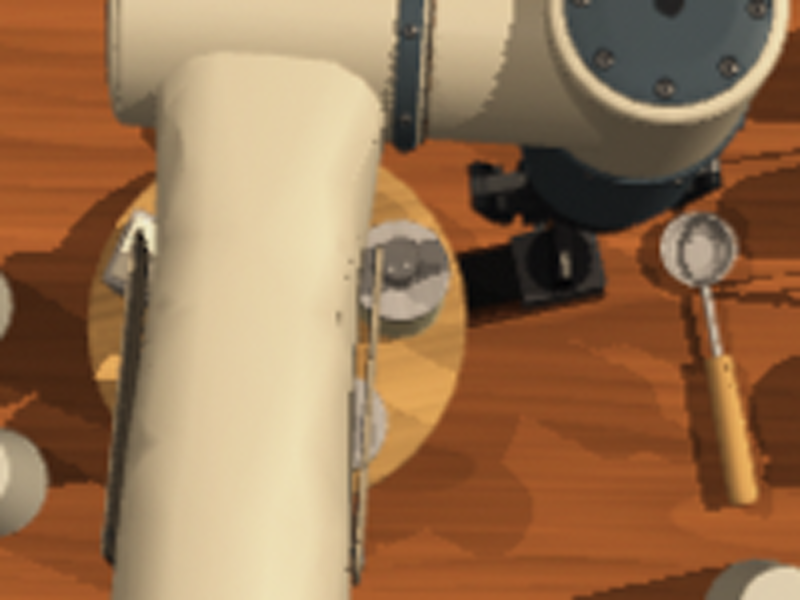

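Run:
```python
from h import *
from rig import eyes,robot
y=np.radians(-75.4)
robot.move_pose([.5555,-.078,.235],[np.pi,0,y])
robot.move_l([.5555,-.078,.152],rate=.1)
print(robot.sense()['wrist_force'])
robot.gripper_to(0,40)
robot.sleep(.3)
s=robot.sense();print(s['time'],s['position'],s['ee_rot'],s['finger_gap'],s['wrist_force'],s['wrist_torque'])
im=eyes.get_image("scene"); u=proj(eyes,"scene",[.54,-.04,.1]).astype(int)
i=im[u[1]-75:u[1]+75,u[0]-100:u[0]+100]; cv2.imwrite(f"pics/scene4.png",cv2.resize(i,None,fx=4,fy=4,interpolation=cv2.INTER_CUBIC))
```

```text
[0.99385673 0.09759467 0.09094838]
11.7667 [ 0.55571198 -0.07823578  0.15295797] [-3.14060921e+00 -7.85498991e-04 -1.31567552e+00] 0.29536522531911563 [-2.27380957  0.42788606  6.01346415] [-0.09734443  0.79892931  0.13560153]
```

View pics/scene4.png

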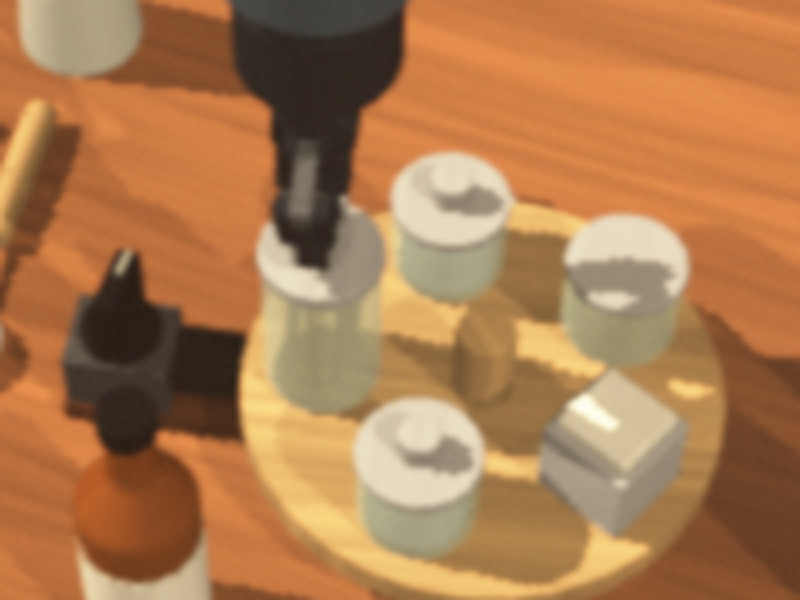

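Run:
```python
from h import *
from rig import eyes,robot
c=np.array([.535,.003])
for k in range(1,12):
  a=np.radians(-75.4-8*k); 
  p=c+.083*np.array([np.cos(a),np.sin(a)])
  robot.move_l([*p,.152],rate=.05,orientation=[np.pi,0,a])
  s=robot.sense();f=s['wrist_force'];r=np.array([np.cos(a),np.sin(a)])
  print(-75.4-8*k,round(s['time'],2),"pos err mm",((s['position'][:2]-p)*1e3).round(1),"rad",round(f[:2]@r,1),"tan",round(f[:2]@[-r[1],r[0]],1),"z",round(f[2],1),s['wrist_torque'].round(2),round(s['finger_gap'],3))
  if np.linalg.norm(f)>25: break
for n in("scene","top"):
  cv2.imwrite(f"pics/{n}5full.png",eyes.get_image(n))
im=cv2.imread("pics/scene5full.png"); u=proj(eyes,"scene",[.52,-.03,.1]).astype(int)
i=im[u[1]-75:u[1]+75,u[0]-100:u[0]+100]; cv2.imwrite(f"pics/scene5.png",cv2.resize(i,None,fx=4,fy=4,interpolation=cv2.INTER_CUBIC));print(u)
```

```text
-83.4 12.19 pos err mm [-0.2 -0.9] rad 2.8 tan -4.2 z 6.6 [-0.99  1.21  0.3 ] 0.294
-91.4 12.57 pos err mm [-0.3 -0.9] rad 3.7 tan -3.9 z 6.9 [-1.06  1.36  0.31] 0.295
-99.4 12.96 pos err mm [-0.4 -0.9] rad 5.0 tan -4.3 z 7.0 [-1.12  1.58  0.31] 0.294
-107.4 13.34 pos err mm [-0.6 -0.9] rad 4.9 tan -3.7 z 7.6 [-1.07  1.75  0.34] 0.297
-115.4 13.72 pos err mm [-0.7 -0.9] rad 5.9 tan -2.6 z 8.6 [-1.01  1.95  0.33] 0.295
-123.4 14.11 pos err mm [-0.9 -0.9] rad 5.5 tan -3.7 z 9.4 [-1.    2.2   0.35] 0.293
-131.4 14.49 pos err mm [-1.1 -0.8] rad 6.3 tan -3.3 z 10.2 [-0.83  2.45  0.33] 0.294
-139.4 14.88 pos err mm [-1.2 -0.7] rad 7.2 tan -3.9 z 11.3 [-0.69  2.68  0.28] 0.293
-147.4 15.26 pos err mm [-1.3 -0.6] rad 7.8 tan -3.2 z 11.2 [-0.54  3.    0.23] 0.294
-155.4 15.64 pos err mm [-1.4 -0.4] rad 9.9 tan -3.4 z 12.2 [-0.33  3.17  0.22] 0.292
-163.4 16.02 pos err mm [-1.5 -0.2] rad 10.3 tan -3.7 z 13.3 [-0.03  3.46  0.25] 0.297
[346 246]
```

View pics/scene5.png

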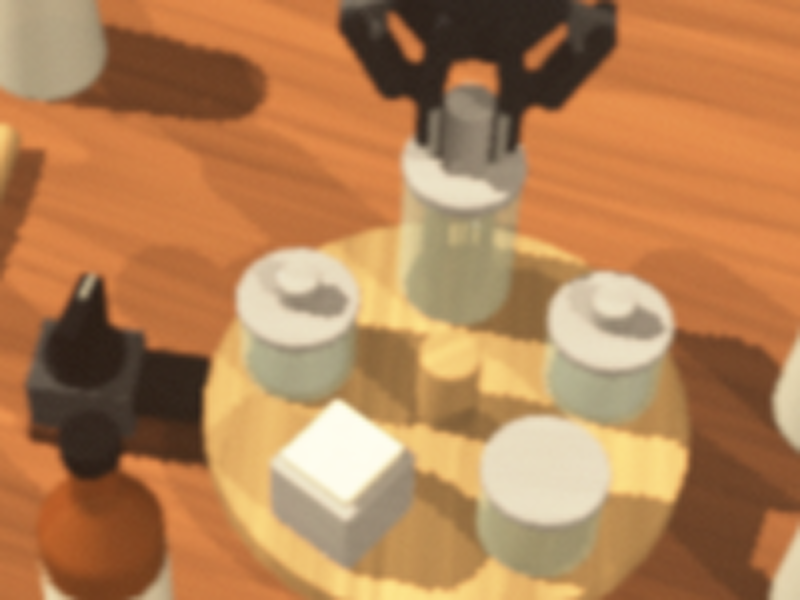

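View pics/top5full.png

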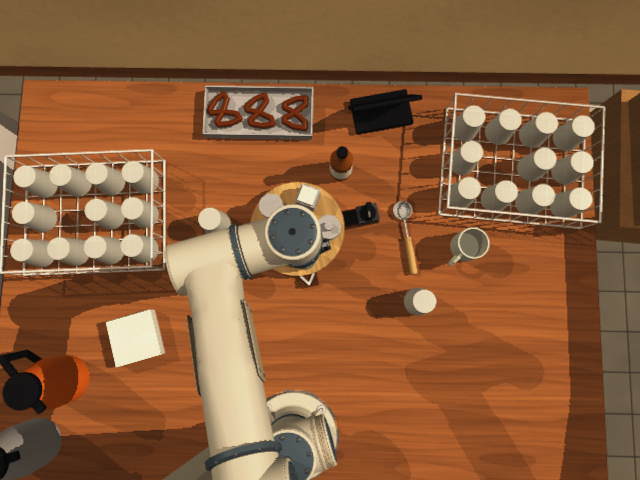

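Run:
```python
from h import *
from rig import eyes,robot
c=np.array([.5335,.003])
a=np.radians(-167.3); p=c+.083*np.array([np.cos(a),np.sin(a)])
robot.move_l([*p,.151],rate=.02,orientation=[np.pi,0,a]); robot.sleep(.3)
s=robot.sense();print(s['time'],((s['position'][:2]-p)*1e3).round(1),s['wrist_force'],s['wrist_torque'],s['finger_gap']);q=s['position'][:2]-c;print(np.hypot(*q),np.degrees(np.arctan2(q[1],q[0])))
for n in("scene","top"):
  cv2.imwrite(f"pics/{n}6full.png",eyes.get_image(n))
i=cv2.imread("pics/scene6full.png")[171:321,246:446]; cv2.imwrite(f"pics/scene6.png",cv2.resize(i,None,fx=4,fy=4,interpolation=cv2.INTER_CUBIC))
i=cv2.imread("pics/top6full.png")[170:295,230:390]; cv2.imwrite(f"pics/top6.png",cv2.resize(i,None,fx=4.8,fy=4.8,interpolation=cv2.INTER_CUBIC))
```

```text
16.8917 [-0.  -0.1] [-9.23107023 -0.07077658 16.76202859] [0.22599144 2.82048816 0.18594308] 0.29632674274246296
0.08302268474425276 -167.26702366698208
```

View pics/scene6.png

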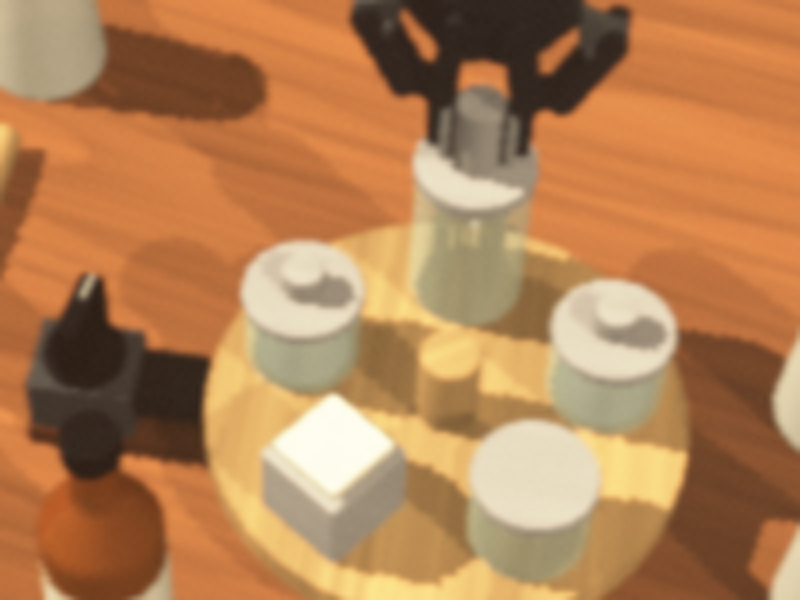

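View pics/top6.png

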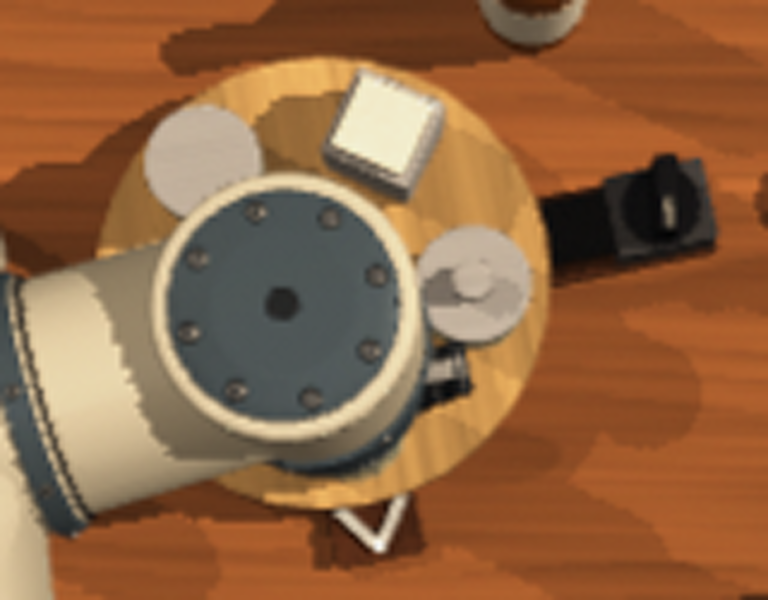

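Run:
```python
from h import *
from rig import eyes
S=lambda x,y:(x/4+246-.4,y/4+171-.4)
T=lambda x,y:(x/4.8+230-.4,y/4.8+170-.4)
c=np.array([.5334,.003])
for s,t,o in((S(303,288),T(475,285),72),(S(535,474),T(204,161),-144)):
  p=tri(eyes,s,t)
  for q in(p[:2],ray(eyes,"top",t,p[2])[:2],ray(eyes,"scene",s,p[2])[:2]):
    d=q-c; print(p[2],np.hypot(*d),(np.degrees(np.arctan2(d[1],d[0]))-o))
rim=np.array([ray(eyes,"top",T(*p),.044)[:2] for p in[(97,280),(551,280),(325,57),(325,510)]]);print(rim.mean(0))
for z in(0,.026):
  a=ray(eyes,"top",T(379,552),z)[:2]-c;print("tip",np.hypot(*a),np.degrees(np.arctan2(a[1],a[0])))
  l=ray(eyes,"top",T(337,511),z)[:2];r=ray(eyes,"top",T(405,497),z)[:2]; d=r-l;print("perp to base",np.degrees(np.arctan2(d[1],d[0]))-90)
k=tri(eyes,S(481,105),S(481,105));
for z in (.19,):
  q=ray(eyes,"scene",S(482,101),z)[:2]-c;print("knob",np.hypot(*q),np.degrees(np.arctan2(q[1],q[0])))
```

```text
0.09646684571057641 0.08400466561619417 -167.10874787965372
0.09646684571057641 0.0832353349264333 -167.3452738465972
0.09646684571057641 0.08478838275313827 -166.8966874108154
0.09789413531911507 0.08333810589563109 191.7259170386218
0.09789413531911507 0.08390534634128992 192.327832840758
0.09789413531911507 0.0828206010998414 191.09880597509664
[0.53372915 0.00293318]
tip 0.14942894501871049 -167.5426446690349
perp to base -167.1709805028741
tip 0.15049096457623798 -167.2776246587571
perp to base -167.17098050287404
knob 0.08224917087237069 -166.08731894640388
```

Run:
```python
from h import *
from rig import eyes,robot,order
a=np.radians(-167.3); p=np.array([.5335,.003])+.083*np.array([np.cos(a),np.sin(a)])
robot.move_l([p[0]-.0008,p[1],.153],rate=.02); robot.sleep(.6)
s=robot.sense();q=s['position'][:2]-[.5335,.003];print(s['time'],s['position'],np.degrees(np.arctan2(q[1],q[0])),s['wrist_force'],s['finger_gap'],np.abs(s['dq']).max())
cv2.imwrite("pics/scene7.png",eyes.get_image("scene"))
```

```text
17.85 [ 0.45237754 -0.0148985   0.15297607] -167.55785420024816 [ 4.66951141  1.34780322 -4.47043509] 0.29309826549822743 0.0007390022452541519
```

View pics/scene7.png

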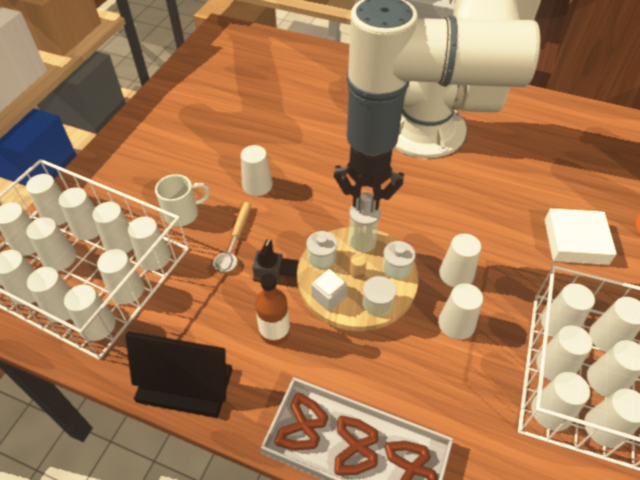

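The tall jar (365,205) is at the front with its knob still gripped. The clamp bar at (265,250) is in its open position. The cups, mug, spoon and syrup are where they started. Forces are low and the arm is still, so I'm handing the job in.

Run:
```python
from rig import order
order.close_job()
```

```text
the job is handed in; nothing more can be done
```

The clamp is open, the jar of stirrers stands at the front in line with the arrow, and the gripper still holds its knob. I handed the job in at about 18 s of the 48 s allowed.

- **Clamp:** I turned the knob anticlockwise about 74°, until the wrist torque jumped to 1.3 N m, which I took as the open stop. Later pictures show the bar crosswise to the bracket, so it stayed open.
- **Jar position:** I turned the carousel about 92° clockwise by the tall jar's knob. The gripper put the jar at −167.6°, and the other lids gave −166.9° to −168.9°. The arrow measured −167.2° to −167.5°, so most readings agree within about 0.5°.
- **Disagreeing checks:** One rough sighting of the knob from the scene camera gave −166.1°, which is 1.2–1.5° off the arrow. One single-camera lid reading (−168.9°) was off by a similar amount the other way.
- **At handover:** The arm was still, and the wrist force was about 7 N, against a peak of about 19 N while turning. The last picture shows nothing else on the counter shifted.

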